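Unlock the steel bit box and open it

ROBOT

A 6-joint arm with a two-finger parallel gripper is mounted at the origin on a cart in front of the work surface, level with it; the furniture and walls round the work are solid. World frame = base frame: x ahead of the robot, y to its left, z up, the work surface at z = 0. Lengths are in mm, angles in rad, forces in N, time in s.
With the tool pointing down it reaches from about 275 to 1000 mm from the base axis. Payload 8.4 kg.
Tool frame: the origin (TCP) lies at the centre of the arm's flange, where the gripper is bolted on; the fingertips stand 173 mm ahead of it and the grasp point (between the pads) lies 155 mm ahead of it; z points along the fingers, y is the direction in which the jaws open and shut (so a half turn about z gives the same grasp; the last joint's range is limited). The gripper opens to 85 mm and grips with 20 to 120 N. Pads are 22 mm wide; open, the fingers measure 114 mm over their backs; the gripper's body (76 mm by 85 mm) begins 54 mm behind the grasp point. The pads swing forward as they close: fully open they stand 13 mm farther back than shut.
Start: joints at [1.236, 0.353, 1.633, -0, 1.155, -0.002], TCP at [204.181, 590.711, 404.681] pointing down, gripper open.
Joint ranges: [-2.63, 2.63], [-0.92, 2.1], [0.06, 2.66], [-1.3, 4.44], [0, 2.69], [-3.02, 3.02]. Speed limits (rad/s): [2.22, 2.22, 2.79, 3.14, 3.14, 3.14].

INTERFACE

Orientations are given as [roll, pitch, yaw] about the fixed x, y, z axes, in that order (R = Rz(yaw) Ry(pitch) Rx(roll)).
In Python, from rig import sense, grab_frame, camera_model, sign_off gives the robot as it stands. The module is installed in compiled form; this text tells all that it offers.
- The arm moves only by the tool step_arm, never from a script. Its argument "commands" is a list of rows, each a list of 3 entries, a list of its own where there are three numbers: the shift along the tool's x, y, z in mm, then the turn about the tool's z in rad, then the opening, from 0 (shut) to 1 (fully open). A call has 1 to 20 rows; each row shifts and turns the pose as measured when the row begins, along the tool's axes as they then stand; what a row does not reach is not made up. A row lasts 1/8 s, in which the tool goes at most 62.5 mm and 10.7 degrees, less where a joint would pass 70% of its speed; a pose out of reach is approached as far as the arm can. A call with a gripper value outside its range is refused whole. The fingers move at their own pace and stop on an object; "force" is the grip in N (left out, the last holds). Time passes only in rows, so rows that do not move let the fingers close. It gives the time, the measured TCP pose, the force and the opening at its end, in the units of the state.
- sense(): the state, without advancing time (a new reading comes with each control period).
- grab_frame(name): name is "scene" or "top" or "wrist"; returns the picture (420x560x3 uint8, blue, green, red); there is no depth.
- camera_model(name): a dict with "fx", "fy", "cx", "cy" (pixels), "R" (3x3) and "t" (3): a world point X has camera coordinates R X + t. Camera axes: x right, y down, z forward; pixel columns grow to the right and rows downward; lengths in mm; the calibration is good to about 2 mm. A picture is of the moment at which its call begins: read the wrist's pose just before it. camera_model takes no time and is no camera call; for the wrist camera it gives the pose at the moment of the call.
- sign_off(): hands the job in, once; it reports no verdict.
The state is a dict: "clock": time; "qpos": joint angles; "qvel": joint speeds; "joint_efforts": joint torques, N m; "eef_pos": TCP position; "tcp_rot": TCP orientation; "contact_force": force on the tool from outside, world axes, zero at the start; "wrist_torque": the same for the moment, N m; "opening": opening from 0.0 (shut) to 1.0 (fully open).
Only numpy, scipy, OpenCV 4.12 (cv2) and the standard library are available. Lean on these libraries where they do the work, as an engineer would, in place of code of your own. Each camera call takes 0.05 s, during which the arm holds its last target. There are 200 camera calls.

TASK

The drill bits are locked in the blue steel box. Take the red key out of the wooden drill stand, push it fully home in the keyhole of the box, turn it clockwise as far as it goes and leave it there in the lock; then swing the lid up until it stands open by itself at 50 degrees or more. Do not knock the loose things that lie round about.

Things in the scene. Friction and masses are not known exactly. Their poses are not given: they have to be found in the camera images.
- key_bow (a point): Centre of the key's head, a red plastic block 34 mm wide (x), 10 mm thick (y), 28 mm tall (z): pinch it across its 10 mm. 24 mm below this point lies the underside of a steel shoulder disc, 14 mm across. Loose, about 60 g; z up along the shank. Starts upright in a loose pocket of the drill stand, shoulder on the stand's top (36 mm above the bench); comes out straight up by 30 mm.
- key_tip (a point): Foot of the key's round steel shank (7 mm in diameter, 25 mm long below the shoulder), on its axis, 49 mm below the centre of the head; axes as the key's. Over the lowest 11.5 mm of the shank a flat double bit, 3 mm thick, sticks out to 11.5 mm from the axis both ways along the key's x (in the plane of the head).
- drill_stand: Fixed softwood block 90 (x) by 60 (y) by 36 mm high; origin at the centre of its underside. The key stands at its x = -22 mm, y = 0, turned like the block within 0.1 rad. Six twist drills stand up to 30 mm proud of the block at its x = +10 and +30 mm, y = -19, 0, +19 mm.
- lock_box: Blue steel box fixed to the bench: 140 mm deep (its x; the front, at -x, faces the robot), 200 mm wide (its y), 85 mm high without the lid; origin at the centre of its underside. The lid is 8 mm thick, overhangs by 3 mm and is hinged along the back edge.
- keyhole (a point): Centre of the keyhole, on the top of the steel lock plate (48 mm across, 94.5 mm above the bench). Round hole 9.5 mm in diameter with a slot 6 mm wide and 28 mm long through it along the box's x; edges bevelled by 2 mm. The key enters with its x along the box's x, either way round. Fully home: shoulder on the plate, tip 25 mm below this point. Moves with the lid; z up.
- lock_cam (a joint): Turn of the hidden cam (rad): 0 locked, grows as the key turns clockwise seen from above, stop at 1.3. The key turns freely only in the last 4 mm of its depth, has 0.2 rad of play before the cam follows (friction 0.05 N m), and once turned cannot be pulled out. The cam frees the lid at about 0.9 and stays where it is left.
- lid_handle (a point): Middle of the round bar of the lid handle: 10 mm in diameter, straight over 64 mm along the box's y, 35 mm above the lid (128 mm above the bench while shut), 102 mm in front of the hinge line, 95 mm to the right (-y) of the keyhole; moves with the lid.
- lid_hinge (a point): Middle of the lid's hinge line at the back edge of the box, 85 mm above the bench; the line runs along the box's y.
- box_lid (a joint): Opening angle of the lid (rad): 0 shut, stop at 1.75. A stiff hinge keeps the lid where it is left; lifting it takes about 7 N at the handle.
- cup_brush: Bystander: steel wire cup brush, 81 mm across, 56 mm high; origin at the centre of its underside.
- sanding_block: Bystander: brown sanding block 65 x 110 x 23 mm; origin at the centre of its underside.
- wood_block_2: Bystander: sawn wood block 45 x 70 x 45 mm; origin at the centre of its underside.

How it is judged (in metres and radians):
On the way, in this order (a step that is already met when the one before it is completed fails the run):
1. the key is fully home in the keyhole (z of key_tip in the frame of keyhole below -0.0215 m and horizontal distance between key_tip and keyhole below 0.005 m), for 0.1 s.
2. the key, in the lock, has turned the cam clear (value of joint lock_cam above 1 rad and z of key_tip in the frame of keyhole below -0.018 m and value of joint box_lid below 0.2 rad), for 0.1 s.
3. the lid is open (value of joint box_lid above 0.87 rad), for 0.2 s.
At the end, for the whole second after the job is handed in: The lid stands open by itself at 50 degrees (0.87 rad) or more and at rest, the cam is turned clear (0.95 rad or more), and the key rests in the lock with its tip at least 17 mm below the face of the lock plate (value of joint box_lid above 0.87 rad and velocity of joint box_lid between -0.05 and 0.05 rad/s and value of joint lock_cam above 0.95 rad and z of key_tip in the frame of keyhole below -0.017 m and distance between key_tip and keyhole below 0.032 m and linear speed of key below 0.03 m/s); the robot touches nothing.
It fails at once if the wood block is pushed more than 25 mm (distance of wood_block_2 from where it was at the start of the episode above 0.025 m).
It fails at once if the cup brush is pushed more than 25 mm (distance of cup_brush from where it was at the start of the episode above 0.025 m).
It fails at once if the sanding block is pushed more than 25 mm (distance of sanding_block from where it was at the start of the episode above 0.025 m).
It also fails if it takes over 54 s, if anything falls off the work surface, if the arm or the gripper's body presses on something with over 40 N, if the wrist force passes 120 N, or if a joint passes its speed limit or range.

## Working session

There is one attempt and no reset: what is moved stays moved. The work goes in short steps, Python scripts to look and compute and a tool call to move; the robot and the scene stay as the last step left them, time stands still between calls to the robot, and variables do not carry over. Pictures are saved under pics/ and viewed, about 8 in all and at most 12, crops included, and the job is handed in when it is done.

Besides the shell and the picture viewer there is one more tool, called after "Emit:" by a JSON object that holds its "fn" and its "kwargs". step_arm: Moves the arm, as the interface text tells. Its arguments: {"type":"object","properties":{"commands":{"type":"array","items":{"type":"array"}},"force":{"type":"number"}},"required":["commands"]}

```bash
mkdir -p pics; cat > h.py <<'E'
import numpy as np, cv2
from rig import *
def cam(n):
    m=camera_model(n); return m, np.array(m["R"]), np.array(m["t"]).ravel()
def ray(m,u,v,z):
    R=np.array(m["R"]);t=np.array(m["t"]).ravel()
    o=-R.T@t; d=R.T@np.array([(u-m["cx"])/m["fx"],(v-m["cy"])/m["fy"],1.])
    return o+d*(z-o[2])/d[2]
def proj(m,X):
    c=np.array(m["R"])@np.array(X,float)+np.array(m["t"]).ravel()
    return np.array([m["fx"]*c[0]/c[2]+m["cx"],m["fy"]*c[1]/c[2]+m["cy"]])
E
python3 - <<'E'
from h import *
s=sense();print(s)
a=grab_frame("top");b=grab_frame("scene")
cv2.imwrite("pics/top.png",a);cv2.imwrite("pics/scene.png",b)
for n in("top","scene"):
    m=camera_model(n);print(n,m["fx"],m["cx"],m["cy"],-np.array(m["R"]).T@np.array(m["t"]).ravel(),np.round(m["R"],2).tolist())
E
```

```text
{'clock': 0.0, 'qpos': array([ 1.23558866e+00,  3.53652788e-01,  1.63414404e+00, -2.18535596e-05,
        1.15517214e+00, -2.38195995e-03]), 'qvel': array([ 0.00076055,  0.00028072,  0.00043929,  0.00038463,  0.0006496 ,
       -0.00034408]), 'joint_efforts': array([ 3.07436072e-03, -6.05255270e+01, -3.42067516e+01,  2.77393847e-04,
        9.36707453e-03, -3.12384077e-05]), 'eef_pos': array([204.11235066, 590.48323648, 403.95436762]), 'tcp_rot': array([-3.14021629e+00,  1.67024934e-05,  2.80877580e+00]), 'contact_force': array([-0.1091483 , -1.00748175, -0.27792389]), 'wrist_torque': array([-0.0385616 ,  0.04528364, -0.0558192 ]), 'opening': 0.9999751705563935}
top 432.9768908698439 284.07386620755665 203.5578165362357 [ 403.977544   -328.45818882  930.29210944] [[-0.03, -1.0, -0.03], [-0.98, 0.03, -0.18], [0.18, 0.02, -0.98]]
scene 481.00574640245225 283.73293732007164 209.91652810877815 [ 191.84828459 -998.06845338  520.36223621] [[0.89, -0.46, 0.02], [-0.2, -0.43, -0.88], [0.41, 0.78, -0.47]]
```

View pics/top.png

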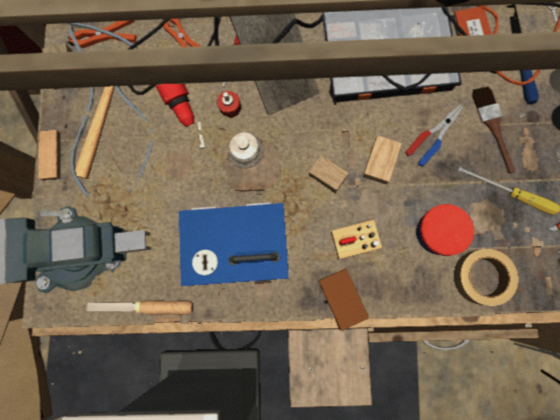

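View pics/scene.png

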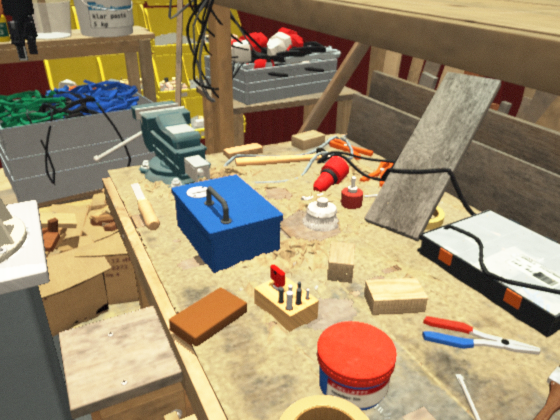

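The top view shows the red key at about (348,241) in its stand, the lock plate at (205,262), and the handle at (253,258). The sanding block is at (344,298). The scene view shows the same layout with the lid shut.

```bash
python3 - <<'E'
from h import *
a=cv2.imread("pics/top.png");m=camera_model("top");hsv=cv2.cvtColor(a,cv2.COLOR_BGR2HSV)
def comp(mask,roi):
    x0,y0,x1,y1=roi;k=np.zeros_like(mask);k[y0:y1,x0:x1]=mask[y0:y1,x0:x1]
    c=max(cv2.findContours(k,0,2)[0],key=cv2.contourArea);return c
def rect(c,z,name):
    P=np.array([ray(m,u,v,z)[:2] for u,v in cv2.convexHull(c)[:,0].astype(float)],np.float32)
    r=cv2.minAreaRect(P);print(name,np.round(r[0],1),np.round(r[1],1),"ang",round(r[2],2),np.round(cv2.boxPoints(r),0).tolist())
rect(comp(cv2.inRange(hsv,(100,120,40),(125,255,255)),(150,180,310,310)),93,"lid")
rect(comp(cv2.inRange(hsv,(15,60,150),(32,200,255)),(320,210,395,268)),36,"stand")
rect(comp(cv2.inRange(hsv,(0,170,120),(8,255,255))|cv2.inRange(hsv,(172,150,120),(180,255,255)),(330,225,365,255)),72,"key")
rect(comp(cv2.inRange(a,(170,170,170),(255,255,255)),(185,240,225,285)),94.5,"plate")
rect(comp(cv2.inRange(hsv,(0,0,0),(180,255,55)),(225,245,282,270)),128,"handle")
rect(comp(cv2.inRange(hsv,(3,100,40),(14,255,180)),(310,260,375,335)),23,"sand")
for n,(u,v) in dict(slot=(205,262),wood=(328,172)).items(): print(n,ray(m,u,v,94.5 if n=="slot" else 45))
cv2.imwrite("pics/c1.png",cv2.resize(np.vstack([a[235:285,180:290],a[215:265,320:430]]),None,fx=6,fy=6,interpolation=cv2.INTER_CUBIC))
E
```

```text
lid [ 481.1 -205.6] [145.3 205.7] ang 2.65 [[404.0, -106.0], [413.0, -312.0], [558.0, -305.0], [549.0, -100.0]]
stand [ 489.4 -458.1] [ 65.6 100.8] ang 12.38 [[447.0, -416.0], [468.0, -514.0], [532.0, -500.0], [511.0, -402.0]]
key [ 484.2 -431.1] [ 9.1 31.3] ang 12.35 [[476.0, -417.0], [483.0, -447.0], [492.0, -445.0], [485.0, -415.0]]
plate [ 447.8 -151.6] [46.1 44.6] ang 0.11 [[425.0, -129.0], [425.0, -174.0], [471.0, -174.0], [471.0, -129.0]]
handle [ 451.6 -284.8] [12.9 11. ] ang 88.38 [[446.0, -291.0], [457.0, -291.0], [457.0, -278.0], [446.0, -278.0]]
sand [ 368.7 -421.5] [111.   66.2] ang 21.3 [[305.0, -411.0], [329.0, -473.0], [432.0, -432.0], [408.0, -371.0]]
slot [ 447.62112617 -152.59839173   94.5       ]
wood [ 630.68598538 -400.75580902   45.        ]
```

View pics/c1.png

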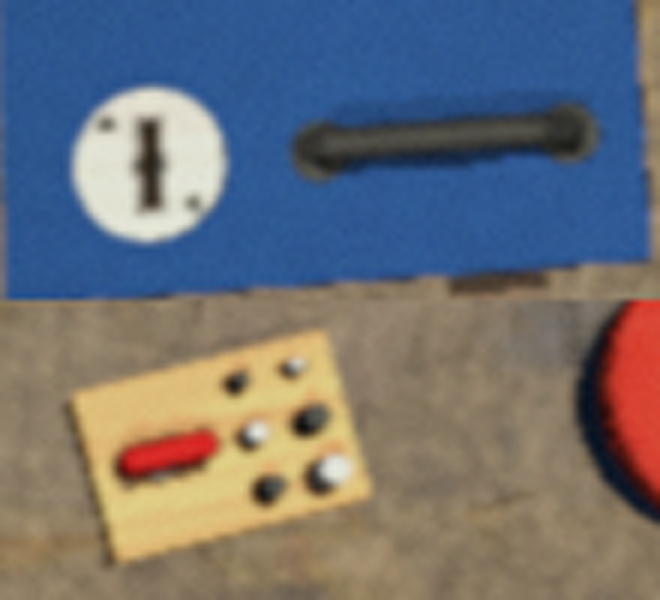

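The crop confirms that the slot runs along the box's x. The key lies at yaw about -1.355 and the drills are on its -y side. I'll turn the tool first, so that its y lies along the key's thickness.

Emit:
{"fn": "step_arm", "kwargs": {"commands": [[[0, 0, 0], 0.17, 1], [[0, 0, 0], 0.17, 1], [[0, 0, 0], 0.17, 1], [[0, 0, 0], 0.17, 1], [[0, 0, 0], 0.17, 1], [[0, 0, 0], 0.17, 1]], "force": 60}}

```text
clock: 0.85
eef_pos: [203.8, 589.6, 401.3]
tcp_rot: [-3.138, 0.006, 1.757]
contact_force: [0.3, 0.8, -0.5]
opening: 0.996
```

```bash
cat >> h.py <<'E'
from scipy.spatial.transform import Rotation as Ro
def rot(s): return Ro.from_euler("xyz",s["tcp_rot"]).as_matrix()
def delta(X,yang=None):
    s=sense();R=rot(s);d=R.T@(np.array(X,float)-s["eef_pos"]);ya=np.arctan2(R[1,1],R[0,1])
    t=None if yang is None else -((yang-ya+np.pi/2)%np.pi-np.pi/2)
    print("t",round(s["clock"],2),"pos",np.round(s["eef_pos"],1),"rot",np.round(s["tcp_rot"],3),"yang",round(ya,3),"F",np.round(s["contact_force"],1),"q6",round(s["qpos"][5],2),"op",round(s["opening"],3))
    print("shift",np.round(d,1),"turn",t)
E
python3 -c "
from h import *
delta([484,-431,330],.216)"
```

```text
t 0.85 pos [203.8 589.6 401.3] rot [-3.138  0.006  1.757] yang 0.186 F [ 0.3  0.8 -0.5] q6 1.05 op 0.996
shift [-1054.4    86.7    77. ] turn -0.029862748197536426
```

Emit:
{"fn": "step_arm", "kwargs": {"commands": [[[-53, 4.3, 0], -0.002, 1], [[-53, 4.3, 0], -0.002, 1], [[-53, 4.3, 0], -0.002, 1], [[-53, 4.3, 0], -0.002, 1], [[-53, 4.3, 0], -0.002, 1], [[-53, 4.3, 0], -0.002, 1], [[-53, 4.3, 0], -0.002, 1], [[-53, 4.3, 0], -0.002, 1], [[-53, 4.3, 0], -0.002, 1], [[-53, 4.3, 0], -0.002, 1], [[-53, 4.3, 5], -0.002, 1], [[-53, 4.3, 5], -0.002, 1], [[-53, 4.3, 5], -0.002, 1], [[-53, 4.3, 5], -0.002, 1], [[-53, 4.3, 5], -0.002, 1], [[-53, 4.3, 5], -0.002, 1], [[-53, 4.3, 5], -0.002, 1], [[-53, 4.3, 5], -0.002, 1], [[-53, 4.3, 5], -0.002, 1], [[-40, 4.3, 5], -0.002, 1]]}}

```text
clock: 3.35
eef_pos: [504.6, -449.8, 353.2]
tcp_rot: [-3.141, 0.005, 1.798]
contact_force: [0.0, -0.2, 0.5]
opening: 1.002
```

```bash
python3 -c "
from h import *
delta([484,-431,330],.216)
m=camera_model('wrist');a=grab_frame('wrist');cv2.imwrite('pics/w1.png',a)
print(proj(m,[484,-431,74]),proj(m,[484,-431,60]), -np.array(m['R']).T@np.array(m['t']).ravel())"
```

```text
t 3.35 pos [ 504.6 -449.8  353.2] rot [-3.141  0.005  1.798] yang 0.228 F [ 0.  -0.2  0.5] q6 -0.96 op 1.002
shift [ 23.1 -15.8  23.1] turn 0.011535283699483534
[257.53921253 184.12502842] [258.51869339 180.63098923] [ 487.45675344 -373.33435007  321.49294353]
```

View pics/w1.png

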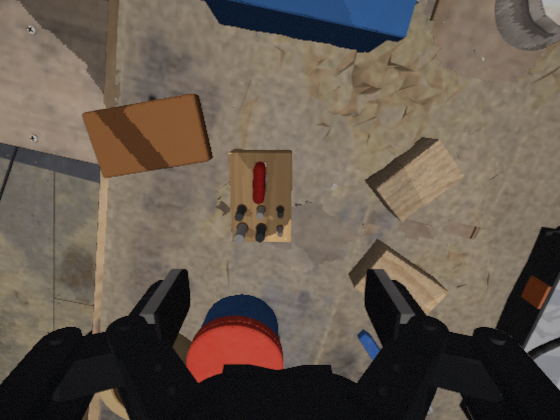

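Wrist view: the key head is at (259,183), within 2 px of my prediction. The sanding block and wood block are clear of the jaws' path. Refining the pose.

```bash
python3 -c "
from h import *
m=camera_model('wrist');a=cv2.imread('pics/w1.png');h=cv2.cvtColor(a,cv2.COLOR_BGR2HSV)
k=cv2.inRange(h,(0,150,60),(6,255,255))|cv2.inRange(h,(174,150,60),(180,255,255));k[:140]=0;k[215:]=0;k[:,:230]=0;k[:,290:]=0
c=max(cv2.findContours(k,0,2)[0],key=cv2.contourArea)
P=np.array([ray(m,u,v,72)[:2] for u,v in cv2.convexHull(c)[:,0].astype(float)],np.float32);print(cv2.minAreaRect(P),cv2.boxPoints(cv2.minAreaRect(P)))
k=cv2.inRange(h,(10,50,90),(28,200,255));k[:140]=0;k[250:]=0;k[:,:222]=0;k[:,300:]=0
c=max(cv2.findContours(k,0,2)[0],key=cv2.contourArea)
P=np.array([ray(m,u,v,36)[:2] for u,v in cv2.convexHull(c)[:,0].astype(float)],np.float32);print(cv2.minAreaRect(P))
delta([484,-431,280],.216)"
```

```text
((485.93157958984375, -434.3095703125), (9.712114334106445, 35.20621871948242), 9.671835899353027) [[ 478.18713 -417.7725 ]
 [ 484.10193 -452.4783 ]
 [ 493.67603 -450.84665]
 [ 487.76123 -416.14084]]
((489.78167724609375, -457.9410095214844), (73.4977798461914, 111.66766357421875), 9.697762489318848)
t 3.4 pos [ 505.5 -453.3  352.5] rot [3.141 0.008 1.798] yang 0.227 F [ 0.3 -2.2  0.2] q6 -0.96 op 1.002
shift [ 27.1 -15.9  72.3] turn 0.010940537953456841
```

Emit:
{"fn": "step_arm", "kwargs": {"commands": [[[13.5, -8, 30], 0.02, 1], [[13.5, -8, 30], 0.02, 1], [[0, 0, 0], 0, 1]]}}

```text
clock: 3.78
eef_pos: [483.4, -431.8, 289.3]
tcp_rot: [-3.141, 0.007, 1.755]
contact_force: [-0.1, -0.4, -0.3]
opening: 0.999
```

```bash
python3 -c "
from h import *
delta([484.6,-431,217],.195)"
```

```text
t 3.77 pos [ 483.4 -431.8  289.3] rot [-3.141  0.007  1.755] yang 0.184 F [-0.1 -0.4 -0.3] q6 -0.91 op 0.999
shift [ 1.   1.3 72.3] turn -0.011088431278206912
```

Emit:
{"fn": "step_arm", "kwargs": {"commands": [[[0.5, 0.7, 25], -0.005, 0.5], [[0.5, 0.6, 25], -0.005, 0.5], [[0, 0, 18], 0, 0.5], [[0, 0, 4], 0, 0.5], [[0, 0, 0], 0, 0.5]]}}

```text
clock: 4.4
eef_pos: [488.1, -433.5, 221.0]
tcp_rot: [3.137, 0.014, 1.767]
contact_force: [0.4, 0.3, 0.0]
opening: 0.5
```

```bash
python3 -c "
from h import *
delta([484.6,-431,217],.195)"
```

```text
t 4.4 pos [ 488.1 -433.5  221. ] rot [3.137 0.014 1.767] yang 0.196 F [0.4 0.3 0. ] q6 -0.92 op 0.5
shift [ 3.2 -2.9  4. ] turn 0.0014337075833812385
```

Emit:
{"fn": "step_arm", "kwargs": {"commands": [[[3, -3, 4], 0, 0.5], [[0, 0, 0], 0, 0.5], [[0, 0, 0], 0, 0.0], [[0, 0, 0], 0, 0.0], [[0, 0, 0], 0, 0.0], [[0, 0, 0], 0, 0.0]]}}

```text
clock: 5.15
eef_pos: [484.7, -431.6, 219.0]
tcp_rot: [3.136, 0.016, 1.767]
contact_force: [0.1, -0.0, -0.5]
opening: 0.11
```

```bash
python3 -c "
from h import *
delta([484.6,-431,217],.195)
a=grab_frame('wrist');cv2.imwrite('pics/w2.png',a)"
```

```text
t 5.15 pos [ 484.7 -431.6  219. ] rot [3.136 0.016 1.767] yang 0.197 F [ 0.1 -0.  -0.5] q6 -0.92 op 0.11
shift [0.6 0.  2. ] turn 0.0015673109918543648
```

View pics/w2.png

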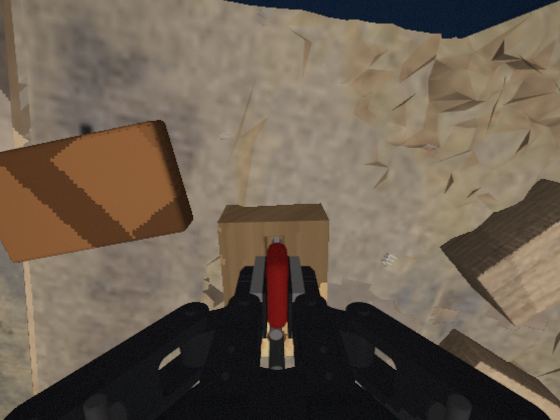

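Wrist view: the red head (278,287) sits between the pads, and the opening of 9.4 mm matches its 10 mm thickness. Lifting.

Emit:
{"fn": "step_arm", "kwargs": {"commands": [[[0, 0, -10], 0, 0], [[0, 0, -12], 0, 0], [[0, 0, -20], 0, 0], [[0, 0, -30], 0, 0], [[0, 0, -30], 0, 0], [[0, 0, -30], 0, 0], [[0, 0, -25], 0, 0], [[0, 0, -10], 0, 0]], "force": 80}}

```text
clock: 6.2
eef_pos: [483.1, -428.7, 400.0]
tcp_rot: [3.132, 0.02, 1.767]
contact_force: [-0.6, -0.4, -1.7]
opening: 0.104
```

```bash
python3 -c "
from h import *
delta([447.8,-151.6,365],.046+np.pi/2)"
```

```text
t 6.2 pos [ 483.1 -428.7  400. ] rot [3.132 0.02  1.767] yang 0.197 F [-0.6 -0.4 -1.7] q6 -0.92 op 0.104
shift [279.3  19.2  29.6] turn -1.420177147811482
```

Emit:
{"fn": "step_arm", "kwargs": {"commands": [[[0, 0, 0], -0.12, 0], [[0, 0, 0], -0.12, 0], [[0, 0, 0], -0.12, 0], [[0, 0, 0], -0.12, 0], [[0, 0, 0], -0.12, 0], [[0, 0, 0], -0.12, 0], [[0, 0, 0], -0.12, 0], [[0, 0, 0], -0.12, 0], [[0, 0, 0], -0.12, 0], [[0, 0, 0], -0.12, 0], [[0, 0, 0], -0.12, 0], [[0, 0, 0], -0.08, 0], [[0, 0, 0], 0, 0]]}}

```text
clock: 7.82
eef_pos: [480.8, -426.5, 402.2]
tcp_rot: [-3.125, 0.01, -3.07]
contact_force: [0.5, -0.6, -1.2]
opening: 0.101
```

```bash
python3 -c "
from h import *
delta([447.8,-151.6,345],.046+np.pi/2)"
```

```text
t 7.83 pos [ 480.8 -426.5  402.2] rot [-3.125  0.01  -3.07 ] yang 1.642 F [ 0.5 -0.6 -1.2] q6 -2.37 op 0.101
shift [ 13.8 277.4  52.5] turn 0.025651040019586846
```

Emit:
{"fn": "step_arm", "kwargs": {"commands": [[[2, 38, 6], 0.003, 0], [[2, 38, 6], 0.003, 0], [[2, 38, 6], 0.003, 0], [[2, 38, 6], 0.003, 0], [[2, 38, 6], 0.003, 0], [[2, 38, 6], 0.003, 0], [[2, 30, 6], 0.003, 0], [[0, 8, 2], 0.003, 0], [[0, 0, 0], 0, 0], [[0, 0, 0], 0, 0]]}}

```text
clock: 9.07
eef_pos: [451.2, -155.9, 353.3]
tcp_rot: [-3.124, 0.013, -3.115]
contact_force: [0.5, 0.0, -1.2]
opening: 0.103
```

```bash
cat >> h.py <<'E'
def tip(X=(447.8,-151.6,120),off=(0,0,208)):
    s=sense();R=rot(s);p=s["eef_pos"]+R@np.array(off,float)
    ya=np.arctan2(R[1,1],R[0,1]); d=R.T@(np.array(X,float)-p)
    print("t",round(s["clock"],2),"tip",np.round(p,1),"zaxis",np.round(R[:,2],3),"yang",round(ya,3),"F",np.round(s["contact_force"],1),"T",np.round(s["wrist_torque"],2),"q6",round(s["qpos"][5],2),"op",round(s["opening"],3),"shift",np.round(d,1))
E
python3 -c "
from h import *
tip()
a=grab_frame('wrist');tip();m=camera_model('wrist');cv2.imwrite('pics/w3.png',a);print(proj(m,[447.8,-151.6,94.5]))"
```

```text
t 9.07 tip [ 453.9 -159.5  145.3] zaxis [ 0.013 -0.017 -1.   ] yang 1.597 F [ 0.5  0.  -1.2] T [0.02 0.05 0.  ] q6 -1.92 op 0.103 shift [ 6.2  8.5 25.1]
t 9.12 tip [ 454.  -159.5  145.3] zaxis [ 0.013 -0.017 -1.   ] yang 1.597 F [ 0.9 -0.2 -1. ] T [ 0.01 -0.03  0.02] q6 -1.92 op 0.107 shift [ 6.3  8.5 25.1]
[288.08327368 211.19235829]
```

View pics/w3.png

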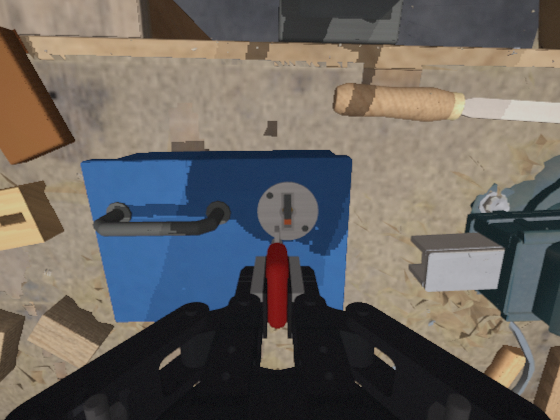

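The wrist view shows the plate centred at (288,211), exactly where I predicted the keyhole, and the key's shank tip at about (278,230). I'll measure both offsets.

```bash
python3 -c "
from h import *
m=camera_model('wrist');a=cv2.imread('pics/w3.png');h=cv2.cvtColor(a,cv2.COLOR_BGR2HSV)
s=sense();R=rot(s)
for d in (0,24,30,37.5,49): 
  P=s['eef_pos']+R@np.array([0,0,159+d]);print(d,proj(m,P), proj(m,P+R[:,0]*17),proj(m,P-R[:,0]*17))
k=(h[...,1]<70)&(h[...,2]>60);k=k.astype(np.uint8)*255;k[:175]=0;k[250:]=0;k[:,:250]=0;k[:,325:]=0;k[226:,:285]=0
c=max(cv2.findContours(k,0,2)[0],key=cv2.contourArea);P=np.array([ray(m,u,v,94.5)[:2] for u,v in cv2.convexHull(c)[:,0].astype(float)],np.float32);print(cv2.minEnclosingCircle(P),cv2.fitEllipse(P))
cv2.imwrite('pics/c2.png',cv2.resize(a[180:340,230:340],None,fx=5,fy=3.7,interpolation=cv2.INTER_CUBIC) if 0 else cv2.resize(a[180:340,230:340],None,fx=3.7,fy=3.7,interpolation=cv2.INTER_CUBIC))
"
```

```text
0 [276.45723133 286.1300404 ] [276.41197903 253.9302341 ] [276.49936529 316.11094876]
24 [276.54247688 263.07210814] [276.50628015 234.65224504] [276.57650801 289.79164723]
30 [276.56028815 258.25436807] [276.52586447 230.64862142] [276.59271799 284.26117851]
37.5 [276.58097166 252.65971859] [276.5485557  226.00985107] [276.61158206 277.82519774]
49 [276.60969831 244.88949133] [276.5799798 219.5858192] [276.63785343 268.86201633]
((447.94610595703125, -152.08824157714844), 24.221038818359375) ((447.940185546875, -152.14710998535156), (47.877689361572266, 48.302520751953125), 134.6029510498047)
```

View pics/c2.png

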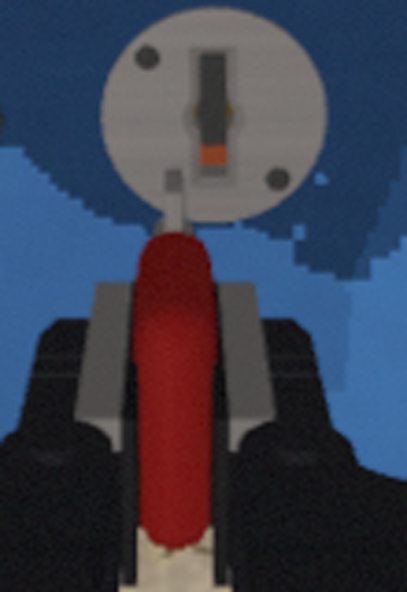

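Emit:
{"fn": "step_arm", "kwargs": {"commands": [[[2.5, 4, 10], -0.005, 0], [[2.5, 4, 10], -0.005, 0], [[0, 0, 8], 0, 0], [[0, 0, 0], 0, 0], [[0, 0, 0], 0, 0]]}}

```text
clock: 9.75
eef_pos: [445.9, -149.4, 322.5]
tcp_rot: [-3.124, 0.012, -3.107]
contact_force: [-0.1, 0.8, -0.5]
opening: 0.104
```

```bash
python3 -c "
from h import *
tip((447.9,-152,97),(1,0,208))"
```

```text
t 9.75 tip [ 447.4 -153.   114.6] zaxis [ 0.012 -0.017 -1.   ] yang 1.606 F [-0.1  0.8 -0.5] T [-0.02  0.03 -0.02] q6 -1.92 op 0.104 shift [-0.3  1.3 17.6]
```

Emit:
{"fn": "step_arm", "kwargs": {"commands": [[[-0.3, 1.4, 6], 0, 0], [[0, 0, 6], 0, 0], [[0, 0, 3], 0, 0], [[0, 0, 0], 0, 0], [[0, 0, 0], 0, 0]]}}

```text
clock: 10.38
eef_pos: [446.7, -148.3, 306.8]
tcp_rot: [-3.124, 0.012, -3.107]
contact_force: [-0.5, 0.8, -0.5]
opening: 0.098
```

```bash
python3 -c "
from h import *
tip((447.9,-152,90),(1,0,208))"
```

```text
t 10.38 tip [ 448.4 -151.9   98.8] zaxis [ 0.013 -0.017 -1.   ] yang 1.606 F [-0.5  0.8 -0.5] T [ 0.05  0.   -0.01] q6 -1.91 op 0.098 shift [0.6 0.1 8.8]
```

Emit:
{"fn": "step_arm", "kwargs": {"commands": [[[0.6, 0.1, 2.5], 0, 0], [[0.04, 0.05, 2.5], 0, 0], [[0.04, 0.05, 2.5], 0, 0], [[0.04, 0.05, 2.5], 0, 0], [[0, 0, 0], 0, 0]]}}

```text
clock: 11.0
eef_pos: [446.1, -148.3, 296.3]
tcp_rot: [-3.124, 0.013, -3.107]
contact_force: [0.8, 0.3, -1.4]
opening: 0.102
```

```bash
python3 -c "
from h import *
tip((447.9,-152,70),(1,0,208))"
```

```text
t 11.0 tip [ 447.9 -151.9   88.3] zaxis [ 0.013 -0.018 -1.   ] yang 1.606 F [ 0.8  0.3 -1.4] T [ 0.02  0.04 -0.01] q6 -1.91 op 0.102 shift [ 0.2  0.3 18.3]
```

Tip at 88, below the plate face with no force: it is in the hole. I'll push on to the shoulder.

Emit:
{"fn": "step_arm", "kwargs": {"commands": [[[0.04, 0.05, 3], 0, 0], [[0.04, 0.05, 3], 0, 0], [[0.04, 0.05, 3], 0, 0], [[0.04, 0.05, 3], 0, 0], [[0.04, 0.05, 3], 0, 0], [[0, 0, 2], 0, 0], [[0, 0, 1.5], 0, 0], [[0, 0, 1], 0, 0]]}}

```text
clock: 12.0
eef_pos: [446.5, -148.5, 276.7]
tcp_rot: [-3.123, 0.013, -3.107]
contact_force: [-5.5, 2.5, 19.9]
opening: 0.103
```

```bash
python3 -c "
from h import *
tip((447.9,-152,69.5),(1,0,208))"
```

```text
t 12.0 tip [ 448.3 -152.2   68.8] zaxis [ 0.014 -0.018 -1.   ] yang 1.606 F [-5.5  2.5 19.9] T [0.37 1.03 0.09] q6 -1.91 op 0.103 shift [ 0.4  0.2 -0.7]
```

The shoulder is seated: 20 N at tip height 68.8. Turning clockwise, which is +turn about the downward tool z.

Emit:
{"fn": "step_arm", "kwargs": {"commands": [[[0.2, -0.1, 0.3], 0.12, 0], [[0, -0.1, 0.3], 0.12, 0], [[0, -0.1, 0.3], 0.12, 0], [[0, -0.1, 0.3], 0.12, 0], [[0, -0.1, 0.3], 0.12, 0], [[0, -0.1, 0.3], 0.12, 0]]}}

```text
clock: 12.75
eef_pos: [446.4, -149.6, 277.2]
tcp_rot: [-3.137, 0.024, 2.435]
contact_force: [-3.1, -0.5, 5.3]
opening: 0.101
```

```bash
python3 -c "
from h import *
tip((447.9,-152,69.5),(1,0,208))"
```

```text
t 12.75 tip [ 448.7 -152.9   69.3] zaxis [ 0.015 -0.019 -1.   ] yang 0.864 F [-3.1 -0.5  5.3] T [0.05 0.41 0.08] q6 -1.17 op 0.101 shift [ 1.2  0.2 -0.3]
```

Emit:
{"fn": "step_arm", "kwargs": {"commands": [[[0.3, 0, 0.3], 0.12, 0], [[0.2, 0, 0.3], 0.12, 0], [[0, -0.05, 0.3], 0.12, 0], [[0, -0.05, 0.3], 0.12, 0], [[0, -0.05, 0.3], 0.12, 0], [[0, -0.05, 0.3], 0.12, 0]]}}

```text
clock: 13.5
eef_pos: [445.5, -149.8, 277.2]
tcp_rot: [3.13, 0.022, 1.692]
contact_force: [-0.9, -0.1, 5.7]
opening: 0.103
```

```bash
python3 -c "
from h import *
tip((447.9,-152,69.5),(1,0,208))"
```

```text
t 13.5 tip [ 448.2 -153.1   69.3] zaxis [ 0.014 -0.021 -1.   ] yang 0.121 F [-0.9 -0.1  5.7] T [0.11 0.44 0.04] q6 -0.43 op 0.103 shift [ 1.2 -0.2 -0.2]
```

Emit:
{"fn": "step_arm", "kwargs": {"commands": [[[0, 0, 0.3], 0.08, 0], [[0, 0, 0.3], 0.08, 0], [[0, 0, 0.3], 0.08, 0]]}}

```text
clock: 13.88
eef_pos: [445.3, -149.7, 277.3]
tcp_rot: [3.126, 0.02, 1.45]
contact_force: [-0.7, 2.6, 6.2]
opening: 0.1
```

```bash
python3 -c "
from h import *
tip((447.9,-152,69.5),(1,0,208))
a=grab_frame('wrist');cv2.imwrite('pics/w4.png',a)"
```

```text
t 13.88 tip [ 448.  -153.3   69.3] zaxis [ 0.013 -0.022 -1.   ] yang -0.12 F [-0.7  2.6  6.2] T [0.42 0.39 1.99] q6 -0.18 op 0.1 shift [ 1.3 -0.2 -0.2]
```

View pics/w4.png

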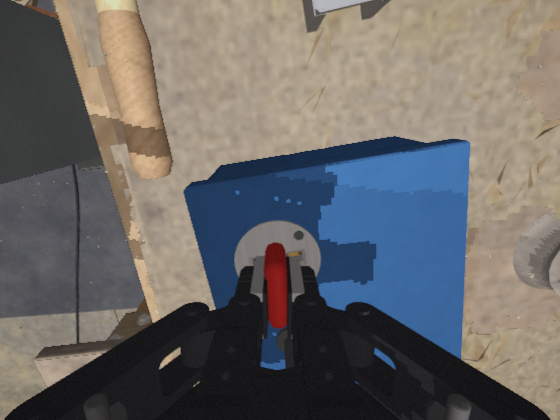

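At the stop: the wrist torque rose to 2 N m after about 1.7 rad of tool turn. The view shows the shoulder on the plate at (278,255) and the head turned across the slot. I'll relax, release, and back off straight up.

Emit:
{"fn": "step_arm", "kwargs": {"commands": [[[0, 0, 0], -0.03, 0], [[0, 0, 0], 0, 0], [[0, 0, 0], 0, 0.4], [[0, 0, 0], 0, 0.4], [[0, 0, 0], 0, 0.4], [[0, 0, -10], 0, 0.4], [[0, 0, -25], 0, 0.4], [[0, 0, -35], 0, 0.5], [[0, 0, -20], 0, 0.6], [[0, 0, 0], 0, 0.6]]}}

```text
clock: 15.18
eef_pos: [444.1, -147.7, 372.1]
tcp_rot: [3.126, 0.021, 1.476]
contact_force: [-0.4, -0.2, -0.2]
opening: 0.598
```

```bash
python3 -c "
from h import *
a=grab_frame('wrist');cv2.imwrite('pics/w5.png',a)
b=grab_frame('scene');cv2.imwrite('pics/s2.png',b)
# handle: keyhole + box axes
e=np.array([np.cos(.046),np.sin(.046)]);n=np.array([-e[1],e[0]])
lid=np.array([481.1,-205.6]); hin=lid+e*70; 
H=np.array([447.9,-152])-95*n; print('handle',H,'hinge dist',(hin-H)@e)
m=camera_model('scene');print(proj(m,[*H,128]));t=camera_model('top');print(proj(t,[*H,128]))
delta([*H,320],.046)
cv2.imwrite('pics/c3.png',np.vstack([cv2.resize(a[130:330,130:430],(600,400)),cv2.resize(b[170:270,160:310],None,fx=2,fy=2)] if 0 else [cv2.resize(a[130:330,150:450],(450,300)),cv2.resize(b[170:270,160:310],(450,300))]))"
```

```text
handle [ 452.26845901 -246.89950772] hinge dist 100.70015003631852
[216.25816276 195.22116084]
[252.02431814 257.18874378]
t 15.28 pos [ 443.6 -147.6  370.3] rot [3.129 0.02  1.476] yang -0.094 F [-0.5  0.4  0.2] q6 -0.21 op 0.598
shift [-97.   17.3  52.5] turn -0.14005712752020938
```

View pics/c3.png

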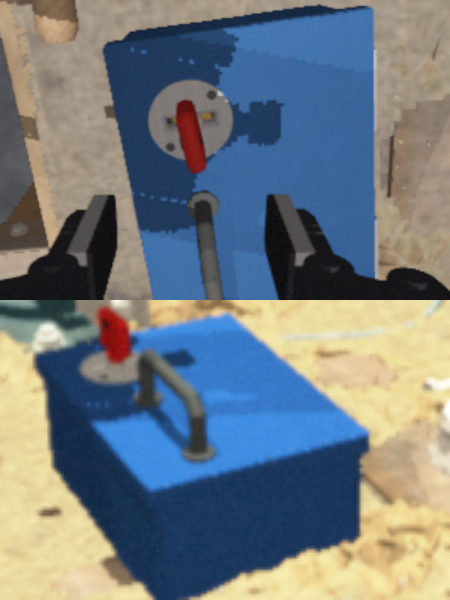

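Crops show the key seated and turned, with its head across the slot, and the handle bar clear. Moving over the handle.

Emit:
{"fn": "step_arm", "kwargs": {"commands": [[[0, 0, 0], -0.07, 0.6], [[0, 0, 0], -0.07, 0.6], [[-25, 1, 10], 0, 0.6], [[-35, 1, 15], 0, 0.6], [[-30, 1, 15], 0, 0.6], [[-8, 0, 5], 0, 0.6], [[0, 0, 0], 0, 0.6]]}}

```text
clock: 16.15
eef_pos: [449.6, -247.2, 318.5]
tcp_rot: [-3.141, 0.015, 1.622]
contact_force: [-0.6, 0.5, 0.2]
opening: 0.6
```

```bash
cat >> h.py <<'E'
def grasp(X):
    s=sense();R=rot(s);p=s["eef_pos"]+R@[0,0,155.];ya=np.arctan2(R[1,1],R[0,1])
    print("t",round(s["clock"],2),"grasp",np.round(p,1),"zax",np.round(R[:,2],3),"yang",round(ya,3),"F",np.round(s["contact_force"],1),"T",np.round(s["wrist_torque"],1),"op",round(s["opening"],3),"shift",np.round(R.T@(np.array(X,float)-p),1))
    rx=(p[0]-554.2)*np.cos(.046)+(p[1]+246.9)*np.sin(.046); print("lid est",np.arctan2(p[2]-85,-rx)-.399,"r",np.hypot(rx,p[2]-85))
E
python3 -c "
from h import *
grasp([452.3,-246.9,128])"
```

```text
t 16.15 grasp [ 449.6 -249.6  163.5] zax [ 0.    -0.016 -1.   ] yang 0.051 F [-0.6  0.5  0.2] T [0. 0. 0.] op 0.6 shift [ 3.1  2.8 35.5]
lid est 0.24502120133337169 r 130.76905806957325
```

Emit:
{"fn": "step_arm", "kwargs": {"commands": [[[1.5, 1.5, 15], 0, 0.6], [[1.5, 1.3, 15], 0, 0.6], [[0, 0, 4], 0, 0.6], [[0, 0, 0], 0, 0.6], [[0, 0, 0], 0, 0], [[0, 0, 0], 0, 0], [[0, 0, 0], 0, 0], [[0, 0, 0], 0, 0], [[0, 0, 0], 0, 0]], "force": 40}}

```text
clock: 17.27
eef_pos: [452.0, -242.0, 282.8]
tcp_rot: [-3.14, 0.015, 1.623]
contact_force: [-0.6, -0.1, -2.6]
opening: 0.093
```

```bash
python3 -c "
from h import *
grasp([452.3,-246.9,128])"
```

```text
t 17.27 grasp [ 451.9 -244.3  127.8] zax [-0.    -0.015 -1.   ] yang 0.053 F [-0.6 -0.1 -2.6] T [ 0.   0.1 -0. ] op 0.093 shift [-2.6  0.2 -0.2]
lid est -0.0021301422166793427 r 110.6551994046318
```

The bar is pinched. Lifting along the arc (tool y = toward the hinge, -z = up).

Emit:
{"fn": "step_arm", "kwargs": {"commands": [[[0, 2.3, -5.5], 0, 0], [[0, 2.6, -5.4], 0, 0], [[0, 2.9, -5.2], 0, 0], [[0, 3.2, -5.1], 0, 0], [[0, 3.5, -4.9], 0, 0], [[0, 3.7, -4.7], 0, 0]]}}

```text
clock: 18.02
eef_pos: [470.8, -241.0, 313.9]
tcp_rot: [-3.138, 0.015, 1.624]
contact_force: [0.9, -4.4, -12.8]
opening: 0.098
```

```bash
python3 -c "
from h import *
grasp([452.3,-246.9,128])"
```

```text
t 18.02 grasp [ 470.5 -243.4  158.9] zax [-0.003 -0.016 -1.   ] yang 0.053 F [  0.9  -4.4 -12.8] T [-0.8 -0.1 -0.1] op 0.098 shift [ -2.1 -18.2  31. ]
lid est 0.325568200003153 r 111.5008733263025
```

Lid lifting as expected (about 0.33 rad). Continuing from α≈0.73.

Emit:
{"fn": "step_arm", "kwargs": {"commands": [[[0, 4.1, -4.4], 0, 0], [[0, 4.3, -4.2], 0, 0], [[0, 4.5, -3.9], 0, 0], [[0, 4.7, -3.7], 0, 0], [[0, 4.9, -3.4], 0, 0], [[0, 5.1, -3.1], 0, 0], [[0, 5.3, -2.8], 0, 0]]}}

```text
clock: 18.9
eef_pos: [502.5, -239.4, 339.7]
tcp_rot: [-3.128, 0.016, 1.625]
contact_force: [-3.4, -5.4, -9.7]
opening: 0.097
```

```bash
python3 -c "
from h import *
grasp([452.3,-246.9,128])"
```

```text
t 18.9 grasp [ 500.6 -242.   184.8] zax [-0.012 -0.017 -1.   ] yang 0.054 F [-3.4 -5.4 -9.7] T [-1.   0.7 -0.1] op 0.097 shift [ -1.3 -47.8  57.4]
lid est 0.6810953354969196 r 113.09814690637191
```

Emit:
{"fn": "step_arm", "kwargs": {"commands": [[[0, 5.3, -2.5], 0, 0], [[0, 5.4, -2.2], 0, 0], [[0, 5.5, -2.0], 0, 0], [[0, 5.7, -1.7], 0, 0], [[0, 5.8, -1.3], 0, 0], [[0, 5.9, -1.0], 0, 0], [[0, 5.9, -0.6], 0, 0], [[0, 5.9, -0.3], 0, 0]]}}

```text
clock: 19.9
eef_pos: [542.0, -237.7, 353.2]
tcp_rot: [-3.103, 0.016, 1.627]
contact_force: [-7.8, -3.7, 0.3]
opening: 0.098
```

```bash
python3 -c "
from h import *
grasp([452.3,-246.9,128])"
```

```text
t 19.9 grasp [ 536.2 -240.5  198.3] zax [-0.038 -0.018 -0.999] yang 0.056 F [-7.8 -3.7  0.3] T [-0.7  1.3 -0.1] op 0.098 shift [ -0.5 -81.3  73.5]
lid est 1.0167014599307274 r 114.70600501831375
```

Emit:
{"fn": "step_arm", "kwargs": {"commands": [[[0, 5.9, 0], 0, 0], [[0, 3, 0], 0, 0], [[0, 0, 0], 0, 0], [[0, 0, 0], 0, 0.22], [[0, 0, 0], 0, 0.22], [[0, 0, 0], 0, 0.22]]}}

```text
clock: 20.65
eef_pos: [550.6, -236.7, 356.9]
tcp_rot: [-3.101, 0.016, 1.627]
contact_force: [-0.3, 0.6, 0.5]
opening: 0.219
```

```bash
python3 -c "
from h import *
grasp([452.3,-246.9,128])
a=grab_frame('scene');cv2.imwrite('pics/s3.png',a)"
```

```text
t 20.65 grasp [ 544.4 -239.5  202. ] zax [-0.04  -0.018 -0.999] yang 0.056 F [-0.3  0.6  0.5] T [ 0. -0. -0.] op 0.219 shift [ -1.  -89.3  77.8]
lid est 1.0912869593643355 r 117.39505591660226
```

View pics/s3.png

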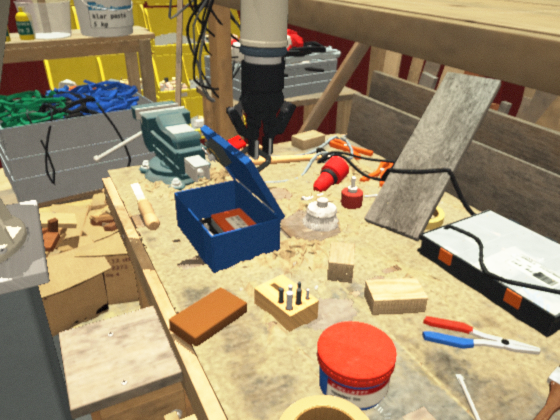

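The scene view shows the lid standing open at about 60°, with the stand, sanding block and brush where they were. Backing off straight up.

Emit:
{"fn": "step_arm", "kwargs": {"commands": [[[0, 0, -6], 0, 0.22], [[0, -0.3, -12], 0, 0.22], [[0, -0.5, -20], 0, 0.22], [[0, 0, -25], 0, 0.22], [[0, 0, -15], 0, 0.22], [[0, 0, 0], 0, 0.22], [[0, 0, 0], 0, 0.22], [[0, 0, 0], 0, 0.22]]}}

```text
clock: 21.7
eef_pos: [552.8, -235.1, 439.5]
tcp_rot: [-3.101, 0.016, 1.627]
contact_force: [-0.3, 0.2, -0.9]
opening: 0.225
```

```bash
python3 -c "
from h import *
grasp([452.3,-246.9,128])
a=grab_frame('scene');b=grab_frame('wrist');cv2.imwrite('pics/c4.png',np.hstack([cv2.resize(a[90:290,140:340],(400,400)),cv2.resize(b,(400,400))]))
o=cv2.imread('pics/s3.png');print('box region diff vs before retreat',np.abs(a[130:270,170:250].astype(int)-o[130:270,170:250]).mean(), 'bystanders vs start',[float(np.abs(a[y0:y1,x0:x1].astype(int)-cv2.imread('pics/scene.png')[y0:y1,x0:x1]).mean()) for x0,y0,x1,y1 in ((165,285,250,345),(300,190,345,235),(325,240,360,285))])"
```

```text
t 21.7 grasp [ 546.7 -237.8  284.6] zax [-0.039 -0.018 -0.999] yang 0.056 F [-0.3  0.2 -0.9] T [-0.  -0.  -0.1] op 0.225 shift [ -1.3 -88.4 160.3]
lid est 1.136478243718604 r 199.73166884176106
box region diff vs before retreat 2.9332738095238096 bystanders vs start [3.8360130718954246, 5.9479835390946505, 3.484867724867725]
```

View pics/c4.png

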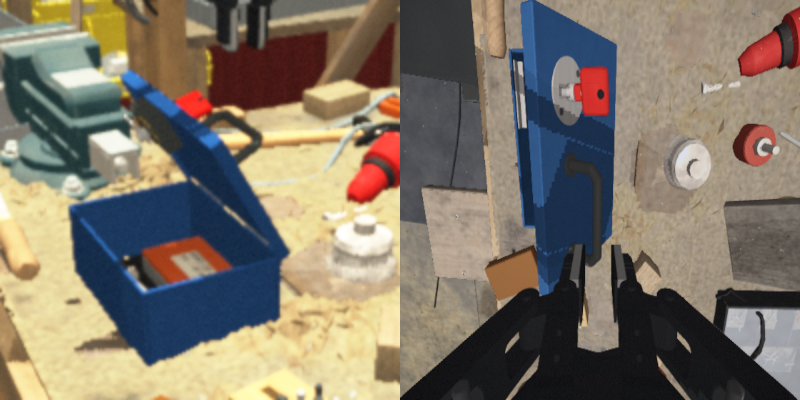

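```bash
python3 -c "
from h import *
print(sign_off())"
```

```text
the job is handed in; nothing more can be done
None
```

The key is fully home in the box lock and turned to its stop, and the lid stands open at about 1.05–1.1 rad (60°). I handed the job in at about 22 s of the 54 s allowed, and sign-off gave no verdict.

- **Key home:** the shoulder seated with 20 N at a computed tip height of 68.8 mm, where fully home is 69.5 mm.
- **Key turned:** the tool turned about 1.7 rad clockwise until the wrist torque rose to 2 N m at the stop. I did not read the cam angle itself.
- **Lid open:** I pinched the handle bar, swung it along the hinge arc, let go and backed off upwards. My last lid angle comes from the gripper position. By then the fitted arc radius had crept from 111 to 117 mm, so the angle is good to only about 0.1 rad. That still leaves it above the required 0.87 rad.
- **Last checks:** after backing off, the lid stood open without support, the key sat in the plate, and contact force was close to zero. The lid looked the same as just before I backed off. The sanding block, cup brush and wood block looked unmoved, which I judged by comparing camera pictures rather than measuring.

The tool tilted by up to 0.04 rad during the work, and I allowed for that when aiming the key. No check failed.

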